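# Load a printed disc into the drying rack

## Task

Slide the freshly printed red-and-blue disc into the empty middle slot of the small blue drying rack, just above the disc that already dries there: flat, fully home, with its black handle sticking straight out of the rack's open front. Let go of it there, and leave the green-and-yellow disc where it lies.

Things in the scene. Friction and masses are not known exactly. Their poses are not given: they have to be found in the camera images.
- red_blue_disc: White disc, red waist between two blue bars, flat on the table: 120 mm across, 6 thick, 80-140 g; origin centre of underside, z up. A 24 wide neck leads along its -x to an upright black handle block, the grip: x -123 to -97 mm, 14 wide in y, top 40 above the underside. Pinch its 14 mm from above, TCP about 30 above the underside (fingertips stay above the neck).
- green_disc: Another disc of the same shape, size and handle (block along its -x), printed green with a yellow centre, flat on the table; to be left alone. Origin: centre of its underside, z up.
- rack: Fixed blue drying rack, 190 mm wide (y), 155 high. Origin: centre of underside, z up, open front to its -x, back bars at x +66. 3 slots: ledge pairs 4 thick, x -60 to 60, tops at z 30, 82, 134, inner edges y +-44, 148 clear between side lips and posts. So the middle opening is z 82 to 130. The lowest slot holds a fixed green disc, handle out in front, its top at z 70; the others are empty.
- middle_slot (a point): Middle of the rack, level with the tops of the middle ledges (82 mm above the table); axes as the rack, -x out of the open front. Fully home, the disc's origin is here and its x axis is the rack's; its handle block then stands about 50 mm in front of the ledges, 110 mm from this point.
Not all that is in view belongs to the job. Leave any turquoise look-alike of the red_blue_disc alone.

How it is judged:
At the end, for the whole second after the job is handed in: The red-and-blue disc rests flat (within 6 degrees) on the middle ledges, its centre within 15 mm of home in depth, 18 mm sideways and 6 mm in height, its handle out of the front within 20 degrees of straight, at rest and let go; the green-and-yellow disc has not been moved by more than 30 mm (x of red_blue_disc in the frame of middle_slot between -0.015 and 0.015 m and y of red_blue_disc in the frame of middle_slot between -0.018 and 0.018 m and z of red_blue_disc in the frame of middle_slot between -0.006 and 0.006 m and angle between red_blue_disc's own z axis and vertical below 0.1 rad and angle between the x axis of red_blue_disc and the x axis of rack, either way round below 0.35 rad and linear speed of red_blue_disc below 0.02 m/s and contact force between the fingers and red_blue_disc below 0.1 N); the robot touches nothing.
It fails at once if the green-and-yellow disc was moved by more than 30 mm (distance of green_disc from where it was at the start of the episode above 0.03 m).
It also fails if it takes over 42 s, if anything falls off the work surface, if the arm or the gripper's body presses on something with over 40 N, if the wrist force passes 120 N, or if a joint passes its speed limit or range.

## Robot

A 7-joint arm with a two-finger parallel gripper is mounted at the origin on the work surface. World frame = base frame: x ahead of the robot, y to its left, z up, the work surface at z = 0. Lengths are in m, angles in rad, forces in N, time in s.
With the tool pointing down it reaches from about 0.4 to 0.85 m from the base axis. Payload 10.4 kg.
Tool frame: the origin (TCP) lies between the finger pads, 19 mm behind the fingertips; this is the grasp point; z points along the fingers, y is the line along which they close (so a half turn about z gives the same grasp; the last joint's range is limited). The gripper opens to 87 mm and grips with 3 to 60 N. Pads are 19 mm wide; open, the fingers measure 117 mm over their backs; the gripper's body (75 mm by 190 mm) begins 51 mm behind the grasp point.
Start: joints at [1.313, 0.332, -0.065, 1.46, 0.022, 1.35, -0.088], TCP at [0.145, -0.608, 0.241] pointing down, gripper open.
Joint ranges: [-2.6, 2.6], [-0.5, 2.12], [-1.47, 1.34], [0.16, 2.42], [-1.27, 4.41], [0.06, 2.06], [-2.6, 2.6]. Speed limits (rad/s): [2.22, 2.22, 2.79, 2.79, 3.14, 3.14, 3.14].

## Interface

Orientations are given as a unit quaternion [x, y, z, w].
In Python, from bench import monitor, cams, ticket gives the robot as it stands.
- The arm moves only by the shell command python3 -m crank 'ROWS' [OPENING] [FORCE]. ROWS is a JSON object whose one key "steps" holds a list of rows, each a list of 2 entries, a list of its own where there are three numbers: the shift along the world's x, y, z in units of 25 mm (1.0 is 25 mm), then the turn, a rotation vector about the world's x, y, z in units of 5 degrees (1.0 is 5 degrees). In form: {"steps": [[[x, y, z], [ax, ay, az]], ...]}. A call has 1 to 10 rows; each row shifts and turns the commanded pose from where the row before left it; what a row does not reach is not made up. A row lasts 1/12 s, in which the tool goes at most 41.7 mm and 7.16 degrees, less where a joint would pass 70% of its speed; a pose out of reach is approached as far as the arm can. A call is refused whole if a number of a shift passes 1 or a number of a turn 1, either way. A call with a gripper value outside its range is refused whole. OPENING is the finger opening in mm, from 0 to 87, set as the call begins (- or left out, the last holds). The fingers move at their own pace and stop on an object; FORCE is the grip in N (left out, the last holds). Time passes only in rows, so rows that do not move let the fingers close. It gives the time, the measured TCP pose, the force, the opening and the grip force at its end, in the units of the state.
- monitor.read_state(): the state, without advancing time (a new reading comes with each control period).
- cams.camera(name): name is "scene" or "top" or "wrist"; returns a dict with "pixels" (420x560x3 uint8, blue, green, red), "z_map" (420x560 float32, m along the optical axis (not along the pixel's ray), 0 where there is no reading), "vfov" (degrees; the focal length in pixels is half the picture's height over the tangent of half this angle, whatever the lens; pixels are square), "cx", "cy" (the principal point, pixels), "T" (4x4, takes a point from camera to world coordinates). Camera axes: x right, y up, looking along -z (the intrinsics and any distortion apply to the point x, -y, -z); pixel columns grow to the right and rows downward; lengths in m; the calibration is good to about 2 mm. A picture is of the moment at which its call begins.
- ticket.close_job(): hands the job in; it is judged then, once.
The state is a dict: "time": time; "joint_positions": joint angles; "joint_vel": joint speeds; "joint_torque": joint torques, N m; "ee_pos": TCP position; "eef_rot": TCP orientation; "ft_force": force on the tool from outside, world axes, zero at the start; "torque": the same for the moment, N m; "width": finger opening in m; "grip_force": force on a finger pad.
Only numpy, scipy, OpenCV 4.12 (cv2) and the standard library are available. Lean on these libraries where they do the work, as an engineer would, in place of code of your own. Each camera call takes 0.05 s, during which the arm holds its last target. There are 200 camera calls.

## Working session

There is one attempt and no reset: what is moved stays moved. The work goes in short steps, Python scripts to look and compute and a shell command to move; the robot and the scene stay as the last step left them, time stands still between calls to the robot, and variables do not carry over. Pictures are saved under pics/ and viewed, at most 10 in all, crops included, and the job is handed in when it is done.

```bash
ls; mkdir -p pics
cat > h.py <<'E'
import numpy as np, cv2
from bench import monitor, cams, ticket
def grab(n):
    c=cams.camera(n); np.savez('/tmp/%s.npz'%n,**{k:np.asarray(v) for k,v in c.items()}); return c
def pts(c):
    c={k:np.asarray(v) for k,v in c.items()}
    z=c['z_map'];h,w=z.shape;f=h/2/np.tan(np.radians(float(c['vfov']))/2)
    v,u=np.mgrid[:h,:w]
    P=np.stack([(u-c['cx'])/f*z,-(v-c['cy'])/f*z,-z],-1)
    return P@c['T'][:3,:3].T+c['T'][:3,3]
E
python3 - <<'E'
from h import *
a=grab('scene');b=grab('top')
cv2.imwrite('pics/s1.png',a['pixels']);cv2.imwrite('pics/t1.png',b['pixels'])
for c in(a,b): print({k:v for k,v in c.items() if k not in('pixels','z_map')}, (c['z_map']==0).mean())
print(monitor.read_state())
E
```

```text
pics
{'vfov': 54.64824316125143, 'cx': 277.8513159346461, 'cy': 209.2651398107983, 'T': array([[ 0.24169737, -0.83375831,  0.49641662,  0.90482804],
       [ 0.97025155,  0.20030374, -0.13597921, -0.08792518],
       [ 0.01393969,  0.51451481,  0.85736818,  0.84654539],
       [ 0.        ,  0.        ,  0.        ,  1.        ]])} 0.004085884353741497
{'vfov': 46.53424887423301, 'cx': 287.8902749960043, 'cy': 199.85878358323214, 'T': array([[-0.01090826,  0.98175859, -0.18981854,  0.23930799],
       [-0.99973016, -0.01460112, -0.01806707,  0.05086317],
       [-0.02050907,  0.18957024,  0.98165294,  1.11301941],
       [ 0.        ,  0.        ,  0.        ,  1.        ]])} 0.0038818027210884352
{'time': 0.1, 'joint_positions': array([ 1.31339389,  0.33279225, -0.06468751,  1.46089722,  0.02163673,
        1.34989899, -0.08850217]), 'joint_vel': array([ 0.00040731, -0.00031256,  0.00161405, -0.00025191,  0.00025703,
        0.00142687, -0.00174396]), 'joint_torque': array([ 5.94198245e-04, -6.24548078e+01,  2.44341017e-02, -3.90717065e+01,
       -6.12123334e-02,  3.65810876e-02,  1.01019762e-05]), 'ee_pos': array([ 0.14530554, -0.60752549,  0.24052468]), 'eef_rot': array([ 9.93115351e-01,  1.17138714e-01, -1.25775236e-04, -6.37496300e-04]), 'ft_force': array([-0.15689266, -0.83186831,  0.88385305]), 'torque': array([-0.03199557, -0.0279817 ,  0.01051643]), 'grip_force': 0.0, 'width': 0.08717183780706506}
```

View pics/s1.png

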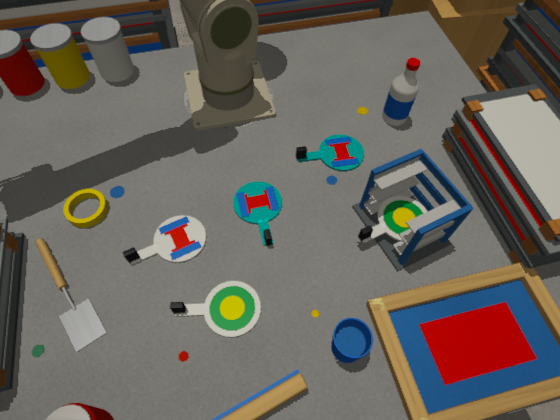

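View pics/t1.png

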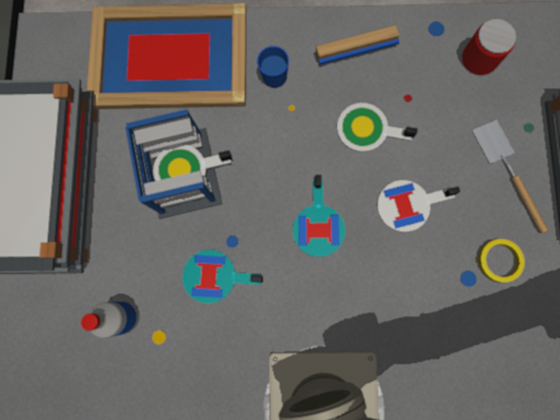

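The scene view has three red/blue-printed discs: white at scene (180,238) / top (404,205), turquoise at top (319,230), and turquoise at top (208,276). Only the white one fits. The green disc to leave alone is at top (362,127), and the rack is at top (172,165) with its opening facing right. I'll confirm with an enlarged crop and measure.

Run:
```python
from h import *
S={}
for n,(u0,v0,u1,v1),(ru0,rv0,ru1,rv1) in(('scene',(115,205,215,270),(345,140,480,270)),('top',(370,170,470,240),(115,95,245,225))):
    c=np.load('/tmp/%s.npz'%n);im=c['pixels'];P=pts(c)
    if n=='top':
        cv2.imwrite('pics/c1.png',np.hstack([cv2.resize(im[v0:v1,u0:u1],(400,280),interpolation=3),cv2.resize(im[95:225,110:240],(280,280),interpolation=3)]))
    q=P[v0:v1,u0:u1];b=im[v0:v1,u0:u1].astype(int)
    print(n,'table z',np.median(q[...,2]))
    disc=(b.max(-1)>150)|((b.max(-1)-b.min(-1))>60)
    k=cv2.morphologyEx(disc.astype('uint8'),cv2.MORPH_OPEN,cv2.getStructuringElement(2,(21,21)))
    p=q[k>0]; hull=cv2.minEnclosingCircle(p[:,:2].astype('float32')*1000)
    print('disc',p.mean(0),hull)
    h=(b.max(-1)<60)&(q[...,2]>.034)
    p2=q[h];print('handle top',h.sum(),p2.mean(0),p2.min(0),p2.max(0), 'rect',cv2.minAreaRect(p2[:,:2].astype('float32')*1000))
    d=p.mean(0)-p2.mean(0);print('x-axis yaw',np.degrees(np.arctan2(d[1],d[0])),np.hypot(*d[:2]))
    r=P[rv0:rv1,ru0:ru1].reshape(-1,3)
    for lo,hi in((.145,.17),(.12,.14),(.074,.09),(.06,.073)):
        s=r[(r[:,2]>lo)&(r[:,2]<hi)]; print(lo,len(s),s.mean(0),'rect',cv2.minAreaRect(s[:,:2].astype('float32')*1000),np.median(s[:,2]))
```

```text
scene table z 0.00018248963403205698
disc [ 0.44068151 -0.19646297  0.00764659] ((657.84375, -149.8584442138672), 254.63113403320312)
handle top 71 [ 0.46655712 -0.29949666  0.03843926] [ 0.45805334 -0.31255945  0.03409495] [ 0.47377859 -0.28725068  0.0417875 ] rect ((466.4992370605469, -299.5879821777344), (14.49975872039795, 23.90546417236328), 12.414897918701172)
x-axis yaw 104.09755738268179 0.10623317397052777
0.145 1064 [0.52549829 0.33470957 0.15230625] rect ((523.1832885742188, 321.8953857421875), (173.3661346435547, 136.25875854492188), 12.855040550231934) 0.15317887024738402
0.12 1682 [0.51815635 0.32347027 0.1330942 ] rect ((505.2935791015625, 399.8157958984375), (173.19256591796875, 296.16998291015625), 12.86229419708252) 0.13326284846105502
0.074 1026 [0.50580013 0.32485192 0.08159301] rect ((500.67999267578125, 407.24322509765625), (176.37380981445312, 317.5270080566406), 14.886690139770508) 0.08134334544994515
0.06 197 [0.52721124 0.31176825 0.06760557] rect ((503.9189758300781, 383.3662109375), (181.58258056640625, 385.36669921875), 17.34119415283203) 0.06815190456676
[... 408 characters left out ...]
0675807603739092
0.145 1183 [0.52074134 0.33649629 0.15387197] rect ((523.3604736328125, 324.4190673828125), (174.44265747070312, 134.5662384033203), 12.785393714904785) 0.1544179275957278
0.12 1675 [0.5305086  0.32399736 0.13470842] rect ((522.92041015625, 322.01275634765625), (172.10903930664062, 130.4470672607422), 12.864360809326172) 0.13485530128142897
0.074 698 [0.54781101 0.3253499  0.08276726] rect ((528.272216796875, 294.5173645019531), (170.0897216796875, 185.0853729248047), 12.766314506530762) 0.08267442467709807
0.06 110 [0.52690504 0.23869948 0.06795825] rect ((501.8713684082031, 274.6565856933594), (103.25869750976562, 213.72071838378906), 65.57321166992188) 0.06945441195432134
```

View pics/c1.png

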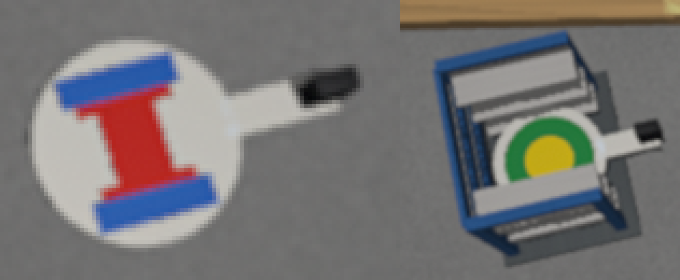

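The crop confirms it: white disc, red waist, two blue bars, and an upright black handle at top (452,191). The second half shows the rack with its front to the right. Next I'll pin down the rack centre.

Run:
```python
from h import *
a=np.radians(102.8);ex=np.array([np.cos(a),np.sin(a)]);ey=np.array([-ex[1],ex[0]])
for n,(u0,v0,u1,v1) in(('scene',(345,140,480,270)),('top',(115,95,245,225))):
    c=np.load('/tmp/%s.npz'%n);P=pts(c)[v0:v1,u0:u1];b=c['pixels'][v0:v1,u0:u1].astype(int)
    sat=b.max(-1)-b.min(-1);z=P[...,2]
    near=np.hypot(P[...,0]-.523,P[...,1]-.32)<.2
    M={'ledge':near&(sat<35)&(b.max(-1)>90)&(abs(z-.134)<.005),
       'yellow':near&(b[...,2]>140)&(b[...,1]>110)&(b[...,0]<80)&(abs(z-.036)<.008),
       'handle':near&(b.max(-1)<60)&(abs(z-.069)<.006),
       'topframe':near&(abs(z-.155)<.007)}
    for k,m in M.items():
        p=P[m][:,:2];r=cv2.minAreaRect(p.astype('float32')*1000)
        X=p@ex;Y=p@ey;lo=lambda t:np.percentile(t,[1,99])
        ce=lo(X).mean()*ex+lo(Y).mean()*ey
        print(n,k,m.sum(),'mean',p.mean(0),'mid',ce,'ext',np.ptp(lo(X)),np.ptp(lo(Y)),'ang',r[2])
```

```text
scene ledge 1229 mean [0.52166107 0.31579894] mid [0.5215749  0.31704672] ext 0.11936065766662657 0.1401268077389245 ang 13.218413352966309
scene yellow 284 mean [0.52098525 0.31634251] mid [0.52160771 0.31788119] ext 0.048503483688145166 0.04479171747206345 ang 36.0267333984375
scene handle 90 mean [0.55754815 0.24087337] mid [0.56605024 0.29271956] ext 0.1808190218698434 0.09949621220247606 ang 50.70500183105469
scene topframe 952 mean [0.52732696 0.33313375] mid [0.52343238 0.32232993] ext 0.13401490034676677 0.17176233655499673 ang 12.855040550231934
top ledge 1454 mean [0.53266589 0.32129841] mid [0.52742548 0.31977122] ext 0.11815548743111398 0.1420434184754188 ang 12.872961044311523
top yellow 404 mean [0.56075752 0.32565425] mid [0.61606266 0.31076372] ext 0.17774202778463005 0.20292713520804584 ang 1.8459254503250122
top handle 69 mean [0.53036477 0.22944796] mid [0.50311838 0.28077815] ext 0.17947702802851007 0.11471867309342615 ang 65.36267852783203
top topframe 1109 mean [0.5194496  0.33539919] mid [0.52289998 0.32441131] ext 0.13319110141357904 0.17270592777243016 ang 12.780096054077148
```

```bash
python3 -m crank '{"steps":[[[0.71,0.69,0],[0,0,1]],[[0.71,0.69,0],[0,0,1]],[[0.71,0.69,0],[0,0,1]],[[0.71,0.69,0],[0,0,1]],[[0.71,0.69,0],[0,0,1]],[[0.71,0.69,0],[0,0,1]],[[0.71,0.69,0],[0,0,1]],[[0.71,0.69,0],[0,0,1]],[[0.71,0.69,0],[0,0,1]]]}' 50
python3 -m crank '{"steps":[[[0.71,0.69,0],[0,0,1]],[[0.71,0.69,0],[0,0,1]],[[0.71,0.69,0],[0,0,1]],[[0.71,0.69,0],[0,0,1]],[[0.71,0.69,0],[0,0,1]],[[0.71,0.69,0],[0,0,1]],[[0.71,0.69,0],[0,0,1]],[[0.71,0.69,0],[0,0,1]],[[0.71,0.69,0],[0,0,1]],[[0,0,0],[0,0,0]]]}'
```

```text
time: 0.85
ee_pos: [0.3058, -0.4515, 0.241]
eef_rot: [0.872, 0.49, -0.0, -0.0]
ft_force: [0.4, 0.4, -0.3]
width: 0.0501
grip_force: 0.0
time: 1.68
ee_pos: [0.4682, -0.2925, 0.2411]
eef_rot: [0.615, 0.789, 0.001, -0.0]
ft_force: [0.1, 0.7, 0.2]
width: 0.0502
grip_force: 0.0
```

```bash
python3 -m crank '{"steps":[[[-0.14,-0.24,-1],[0,0,0]],[[0,0,-1],[0,0,0]],[[0,0,-1],[0,0,0]],[[0,0,-1],[0,0,0]],[[0,0,-1],[0,0,0]],[[0,0,-1],[0,0,0]],[[0,0,-1],[0,0,0]],[[0,0,-0.6],[0,0,0]],[[0,0,-0.5],[0,0,0]],[[0,0,-0.3],[0,0,0]]]}'
python3 -m crank '{"steps":[[[0,0,0],[0,0,0]],[[0,0,0],[0,0,0]]]}'
python3 - <<'E'
from h import *
c=grab('wrist');cv2.imwrite('pics/w1.png',c['pixels'])
E
```

```text
time: 2.52
ee_pos: [0.4606, -0.3032, 0.0297]
eef_rot: [0.62, 0.785, -0.0, -0.001]
ft_force: [-1.3, 0.0, 0.2]
width: 0.0506
grip_force: 0.0
time: 2.68
ee_pos: [0.4616, -0.3036, 0.0317]
eef_rot: [0.62, 0.785, 0.0, 0.0]
ft_force: [0.0, -0.5, -0.3]
width: 0.0496
grip_force: 0.0
```

View pics/w1.png

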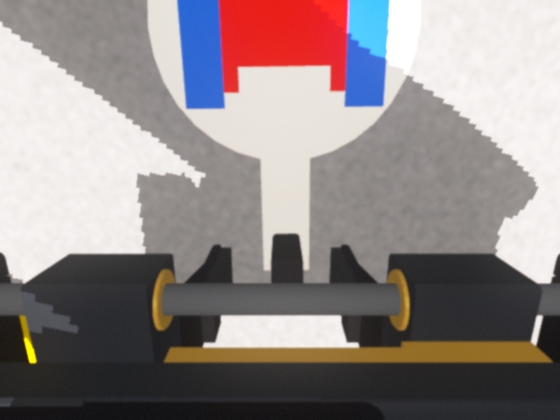

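The handle (287,255) lies between the fingers (tips near 222 and 343), nearly centred. A small shift, then close.

```bash
python3 -m crank '{"steps":[[[0.06,0.2,-0.05],[0,0,0]],[[0,0,0],[0,0,0]]]}'
python3 -m crank '{"steps":[[[0,0,0],[0,0,0]],[[0,0,0],[0,0,0]],[[0,0,0],[0,0,0]],[[0,0,0],[0,0,0]],[[0,0,0],[0,0,0]],[[0,0,0],[0,0,0]]]}' 0 55
python3 -m crank '{"steps":[[[0,0,0.4],[0,0,0]],[[0,0,0.8],[0,0,0]],[[0,0,0.8],[0,0,0]],[[0,0,0.8],[0,0,0]],[[0,0,0.8],[0,0,0]],[[0,0,0.4],[0,0,0]],[[0,0,0],[0,0,0]],[[0,0,0],[0,0,0]]]}'
cat > m.py <<'E'
from h import *
import sys
def blob(n,off):
    # fit the white/red/blue disc top near expected disc centre (tcp + .11 along tool x)
    s=monitor.read_state();from scipy.spatial.transform import Rotation as R
    ex=R.from_quat(s['eef_rot']).as_matrix()[:,0];e=s['ee_pos']+.11*ex;zt=s['ee_pos'][2]-.024
    c=grab(n);P=pts(c);b=c['pixels'].astype(int)
    d=np.hypot(P[...,0]-e[0],P[...,1]-e[1]);m=(d<.075)&(abs(P[...,2]-zt)<.03)&(b.max(-1)>90)
    p=P[m]; A=np.c_[p[:,:2]-p[:,:2].mean(0),np.ones(len(p))];k=np.linalg.lstsq(A,p[:,2],rcond=None)[0]
    for _ in range(3):
        r=abs(A@k-p[:,2])<.006;k=np.linalg.lstsq(A[r],p[r,2],rcond=None)[0]
    q=p[r];cen=cv2.minEnclosingCircle(q[:,:2].astype('float32')*1000)
    ey=np.array([-ex[1],ex[0]])
    print(n,len(q),'mean',q.mean(0).round(4),'circ',np.round(cen[0],1),round(cen[1],1),'slope deg along x,y',np.degrees(k[:2]@ex[:2]).round(1),np.degrees(k[:2]@ey).round(1))
    print('tcp',s['ee_pos'].round(4),'yaw',np.degrees(np.arctan2(ex[1],ex[0])).round(2))
    return c
if __name__=='__main__':
    for n in sys.argv[1:]: blob(n,0)
E
python3 m.py scene top
```

```text
time: 2.9
ee_pos: [0.4638, -0.2976, 0.0308]
eef_rot: [0.619, 0.785, 0.0, 0.001]
ft_force: [-0.2, -0.3, -0.4]
width: 0.05
grip_force: 0.0
time: 3.4
ee_pos: [0.4629, -0.2984, 0.03]
eef_rot: [0.619, 0.785, 0.0, 0.0]
ft_force: [0.1, 0.4, -0.3]
width: 0.0179
grip_force: 0.0
time: 4.07
ee_pos: [0.4629, -0.2985, 0.13]
eef_rot: [0.619, 0.785, -0.0, 0.0]
ft_force: [-0.4, 0.1, -2.2]
width: 0.0141
grip_force: 55.0
scene 2280 mean [ 0.4424 -0.1972  0.1009] circ [ 440.9 -200.9] 65.0 slope deg along x,y -0.2 -0.0
tcp [ 0.4629 -0.2985  0.13  ] yaw 103.45
top 2510 mean [ 0.438  -0.1942  0.102 ] circ [ 438.9 -199.2] 66.4 slope deg along x,y -0.3 0.1
tcp [ 0.4624 -0.2982  0.1291] yaw 103.45
```

```bash
python3 -m crank '{"steps":[[[0.13,0.42,0],[0,0,0]],[[0.26,0.84,0],[0,0,-0.14]],[[0.26,0.84,0],[0,0,0]],[[0.26,0.84,0],[0,0,0]],[[0.26,0.84,0],[0,0,0]],[[0.26,0.84,0],[0,0,0]],[[0.26,0.84,0],[0,0,0]],[[0.26,0.84,0],[0,0,0]],[[0.26,0.84,0],[0,0,0]]]}'
python3 -m crank '{"steps":[[[0.26,0.84,0],[0,0,0]],[[0.26,0.84,0],[0,0,0]],[[0.26,0.84,0],[0,0,0]],[[0.26,0.84,0],[0,0,0]],[[0.26,0.84,0],[0,0,0]],[[0.26,0.84,0],[0,0,0]],[[0.26,0.84,0],[0,0,0]],[[0.26,0.84,0],[0,0,0]],[[0.26,0.84,0],[0,0,0]],[[0.13,0.42,0],[0,0,0]]]}'
python3 -m crank '{"steps":[[[0,0,0],[0,0,0]],[[0,0,0],[0,0,0]],[[0,0,0],[0,0,0]]]}'
python3 m.py scene top
python3 - <<'E'
from h import *
ims=[np.load('/tmp/%s.npz'%n)['pixels'] for n in('scene','top')]
cv2.imwrite('pics/p2.png',np.hstack([cv2.resize(ims[0][110:310,290:490],(400,400)),cv2.resize(ims[1][60:260,110:310],(400,400))]))
E
```

```text
time: 4.92
ee_pos: [0.5179, -0.1177, 0.1291]
eef_rot: [0.624, 0.781, -0.0, -0.001]
ft_force: [1.2, -0.4, -1.3]
width: 0.0138
grip_force: 55.0
time: 5.75
ee_pos: [0.5793, 0.0837, 0.1292]
eef_rot: [0.623, 0.782, 0.0, -0.001]
ft_force: [-0.5, 0.5, -0.7]
width: 0.0137
grip_force: 55.0
time: 6.0
ee_pos: [0.5795, 0.0784, 0.1295]
eef_rot: [0.625, 0.781, -0.001, -0.0]
ft_force: [0.2, -1.4, -0.7]
width: 0.0135
grip_force: 55.0
scene 1638 mean [0.5579 0.1937 0.1006] circ [559.  176.9] 64.9 slope deg along x,y -0.6 0.0
tcp [0.5795 0.0784 0.1295] yaw 102.69
top 2370 mean [0.556  0.1818 0.1023] circ [558.6 179.1] 64.4 slope deg along x,y -0.2 -0.1
tcp [0.5797 0.0781 0.1297] yaw 102.66
```

View pics/p2.png

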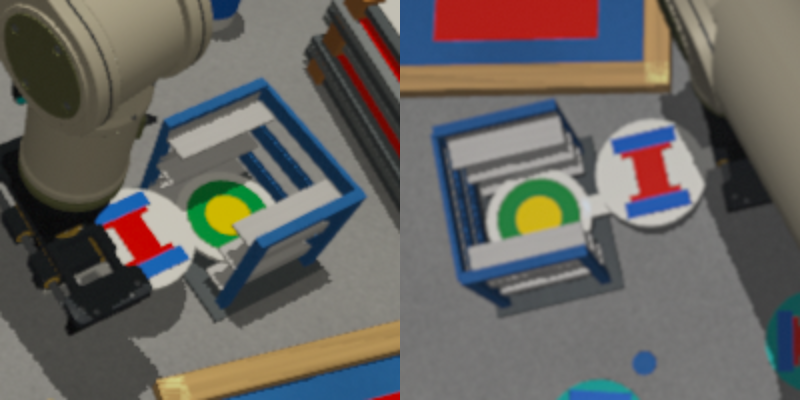

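The disc is level in front of the rack (top crop (652,172), rack mouth left of it). I'll measure the remaining offset in rack axes, per camera.

```bash
cat > off.py <<'E'
from h import *
a=np.radians(102.85);ex=np.array([np.cos(a),np.sin(a)]);ey=np.array([-ex[1],ex[0]]);H=np.array([.524,.3195])
def go(n,zt,cen,rad=.072):
    c=grab(n);P=pts(c);b=c['pixels'].astype(int);D=P[...,:2]-H;X=D@ex;Y=D@ey
    m=(abs(P[...,2]-zt)<.006)&(np.hypot(X-cen[0],Y-cen[1])<rad)&(b.max(-1)>80)
    m=cv2.morphologyEx(m.astype('uint8'),cv2.MORPH_OPEN,np.ones((3,3)))>0
    red=m&(b[...,2]>110)&(b[...,1]<70)&(b[...,0]<70); blue=m&(b[...,0]>110)&(b[...,2]<90)
    L=(abs(P[...,2]-.134)<.005)&(abs(X)<.075)&(abs(Y)<.1)&(b.max(-1)-b.min(-1)<35)&(b.max(-1)>90)
    pc=lambda t:np.percentile(t,[1,99]).round(4)
    print(n,m.sum(),'X',pc(X[m]),'Y',pc(Y[m]),'z',np.median(P[m][:,2]).round(4),'print Y',pc(Y[red|blue]),'X',pc(X[red|blue]),'red mean',X[red].mean().round(4),Y[red].mean().round(4),'ledge X',pc(X[L]),'Y',pc(Y[L]))
E
python3 - <<'E'
from off import *
go('scene',.1012,(-.14,0));go('top',.1012,(-.14,0))
E
```

```text
scene 1619 X [-0.1949 -0.086 ] Y [-0.0596  0.0493] z 0.101 print Y [-0.0456  0.043 ] X [-0.1668 -0.108 ] red mean -0.1413 -0.0015 ledge X [-0.0622  0.0635] Y [-0.0674  0.0746]
top 2374 X [-0.2044 -0.0841] Y [-0.058   0.0551] z 0.1026 print Y [-0.0449  0.0432] X [-0.173  -0.1085] red mean -0.1406 -0.001 ledge X [-0.0596  0.0585] Y [-0.0745  0.0675]
```

```bash
python3 -m crank '{"steps":[[[-0.1,0.42,0],[0,0,0]],[[-0.1,0.42,0],[0,0,0]],[[-0.1,0.42,0],[0,0,0]],[[-0.1,0.42,0],[0,0,0]],[[-0.1,0.42,0],[0,0,0]],[[-0.1,0.42,0],[0,0,0]],[[-0.1,0.42,0],[0,0,0]],[[-0.1,0.42,0],[0,0,0]],[[-0.1,0.42,0],[0,0,0]]]}'
python3 -m crank '{"steps":[[[-0.1,0.42,0],[0,0,0]],[[-0.1,0.42,0],[0,0,0]],[[-0.1,0.42,0],[0,0,0]],[[-0.1,0.42,0],[0,0,0]],[[0,0,0],[0,0,0]],[[0,0,0],[0,0,0]],[[0,0,0],[0,0,0]]]}'
python3 - <<'E'
from off import *
go('scene',.1012,(-.0,0));go('top',.1012,(-.0,0))
ims=[np.load('/tmp/%s.npz'%n)['pixels'] for n in('scene','top')]
cv2.imwrite('pics/p3.png',np.hstack([cv2.resize(ims[0][110:310,290:490],(400,400)),cv2.resize(ims[1][60:260,110:310],(400,400))]))
E
```

```text
time: 6.95
ee_pos: [0.5571, 0.1753, 0.13]
eef_rot: [0.624, 0.781, 0.0, 0.0]
ft_force: [0.6, 0.3, -2.1]
width: 0.0138
grip_force: 55.0
time: 7.53
ee_pos: [0.5477, 0.2156, 0.1299]
eef_rot: [0.624, 0.781, -0.0, 0.0]
ft_force: [0.1, -0.5, -1.7]
width: 0.0134
grip_force: 55.0
scene 775 X [-0.051   0.0572] Y [-0.0313  0.04  ] z 0.1009 print Y [-0.0308  0.04  ] X [-0.0028  0.0333] red mean 0.0078 0.0002 ledge X [-0.01    0.0642] Y [-0.0673  0.0461]
top 1811 X [-0.0519  0.0605] Y [-0.053   0.0333] z 0.1026 print Y [-0.0448  0.034 ] X [-0.0315  0.0323] red mean 0.0001 -0.0004 ledge X [-0.0522  0.0588] Y [-0.0741  0.0676]
```

View pics/p3.png

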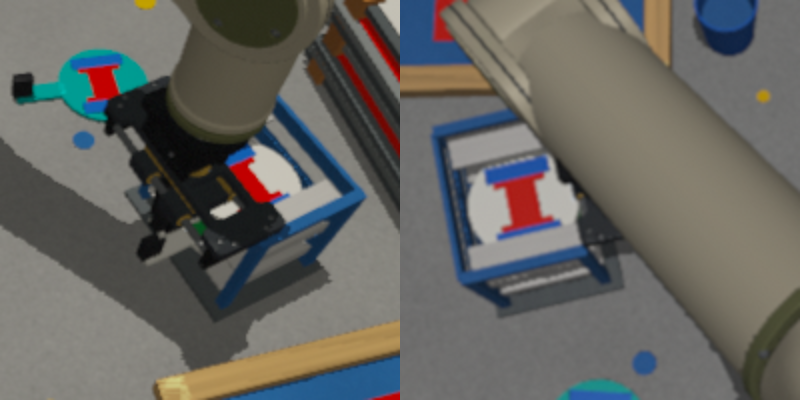

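The disc sits under the top ledges at home (top crop (522,205); x≈0, y≈0). Now lowering onto the ledges.

```bash
python3 -m crank '{"steps":[[[0,0,-0.1],[0,0,0]],[[0,0,-0.1],[0,0,0]],[[0,0,-0.1],[0,0,0]],[[0,0,-0.1],[0,0,0]],[[0,0,-0.04],[0,0,0]],[[0,0,0],[0,0,0]],[[0,0,0],[0,0,0]]]}'
python3 -m crank '{"steps":[[[0,0,-0.04],[0,0,0]],[[0,0,-0.04],[0,0,0]],[[0,0,0],[0,0,0]],[[0,0,0],[0,0,0]]]}'
python3 - <<'E'
from off import *
go('top',.089,(-.0,0))
E
```

```text
time: 8.22
ee_pos: [0.5474, 0.2162, 0.119]
eef_rot: [0.624, 0.781, 0.0, -0.0]
ft_force: [-0.2, -0.3, -1.3]
width: 0.0135
grip_force: 55.0
time: 8.55
ee_pos: [0.5474, 0.2161, 0.117]
eef_rot: [0.624, 0.781, 0.0, -0.0]
ft_force: [0.7, 0.4, -0.6]
width: 0.0139
grip_force: 55.0
top 1745 X [-0.0514  0.0585] Y [-0.0578  0.0295] z 0.0898 print Y [-0.0443  0.0255] X [-0.0312  0.0332] red mean 0.0011 0.0002 ledge X [-0.054   0.0587] Y [-0.074   0.0676]
```

```bash
python3 -m crank '{"steps":[[[0,0,-0.03],[0,0,0]],[[0,0,0],[0,0,0]],[[0,0,0],[0,0,0]]]}'
python3 -m crank '{"steps":[[[0,0,-0.03],[0,0,0]],[[0,0,0],[0,0,0]],[[0,0,0],[0,0,0]]]}'
```

```text
time: 8.85
ee_pos: [0.5475, 0.2162, 0.1163]
eef_rot: [0.624, 0.781, 0.0, 0.0]
ft_force: [-0.4, 0.1, -0.7]
width: 0.0133
grip_force: 55.0
time: 9.1
ee_pos: [0.5476, 0.2162, 0.1158]
eef_rot: [0.624, 0.781, 0.0, 0.0]
ft_force: [-1.5, -1.4, 1.5]
width: 0.0139
grip_force: 55.0
```

Contact is made (+1.5 N). Releasing with a slow, partial opening, then straight up.

```bash
python3 -m crank '{"steps":[[[0,0,0],[0,0,0]],[[0,0,0],[0,0,0]],[[0,0,0],[0,0,0]],[[0,0,0],[0,0,0]],[[0,0,0],[0,0,0]],[[0,0,0],[0,0,0]]]}' 45 5
python3 - <<'E'
from off import *
go('top',.089,(-.0,0))
E
python3 -m crank '{"steps":[[[0,0,0.3],[0,0,0]],[[0,0,0.6],[0,0,0]],[[0,0,0.8],[0,0,0]],[[0,0,1],[0,0,0]],[[0,0,1],[0,0,0]],[[0,0,1],[0,0,0]],[[0,0,1],[0,0,0]],[[0,0,0.5],[0,0,0]]]}'
python3 -m crank '{"steps":[[[0,-1,0],[0,0,0]],[[0,-1,0],[0,0,0]],[[0,-1,0],[0,0,0]],[[0,-1,0],[0,0,0]],[[0,-1,0],[0,0,0]],[[0,-1,0],[0,0,0]],[[0,-1,0],[0,0,0]],[[0,-1,0],[0,0,0]],[[0,0,0],[0,0,0]],[[0,0,0],[0,0,0]]]}'
python3 - <<'E'
from off import *
go('scene',.089,(-.0,0));go('top',.089,(-.0,0))
ims=[np.load('/tmp/%s.npz'%n)['pixels'] for n in('scene','top')]
for n in('scene','top'):
    c=np.load('/tmp/%s.npz'%n);P=pts(c);D=P[...,:2]-H;m=(c['pixels'].max(-1)<65)&(abs(P[...,2]-.122)<.006)&(np.hypot(D@ex+.11,D@ey)<.05)
    print('handle',m.sum(),(D@ex)[m].mean(),(D@ey)[m].mean(),np.median(P[m][:,2]))
cv2.imwrite('pics/p4.png',np.hstack([cv2.resize(ims[0][110:310,290:490],(400,400)),cv2.resize(ims[1][60:260,110:310],(400,400))]))
E
```

```text
time: 9.6
ee_pos: [0.5474, 0.2162, 0.1155]
eef_rot: [0.624, 0.781, 0.0, -0.0]
ft_force: [1.1, -0.3, 0.2]
width: 0.0421
grip_force: 0.0
top 1728 X [-0.0496  0.0585] Y [-0.0569  0.0293] z 0.0891 print Y [-0.0442  0.0256] X [-0.0309  0.0331] red mean 0.0013 0.0001 ledge X [-0.0542  0.0586] Y [-0.0742  0.0677]
time: 10.32
ee_pos: [0.548, 0.2168, 0.2743]
eef_rot: [0.624, 0.781, 0.002, 0.001]
ft_force: [-0.5, 0.9, 0.6]
width: 0.045
grip_force: 0.0
time: 11.15
ee_pos: [0.5473, 0.0146, 0.2703]
eef_rot: [0.625, 0.78, -0.0, -0.0]
ft_force: [0.2, 1.1, 0.4]
width: 0.0453
grip_force: 0.0
scene 1620 X [-0.0676  0.057 ] Y [-0.035   0.0558] z 0.0875 print Y [-0.0264  0.0384] X [-0.031   0.0318] red mean 0.0008 -0.0004 ledge X [-0.0624  0.0638] Y [-0.0673  0.0747]
top 1915 X [-0.0674  0.0585] Y [-0.0575  0.0292] z 0.089 print Y [-0.0444  0.0256] X [-0.03    0.0324] red mean 0.0013 -0.0002 ledge X [-0.0596  0.0586] Y [-0.0743  0.0678]
handle 81 -0.11165901455680932 -0.001665419542764367 0.12097971477410585
handle 66 -0.10947499295601501 0.0011376033556740705 0.12242804863919393
```

View pics/p4.png

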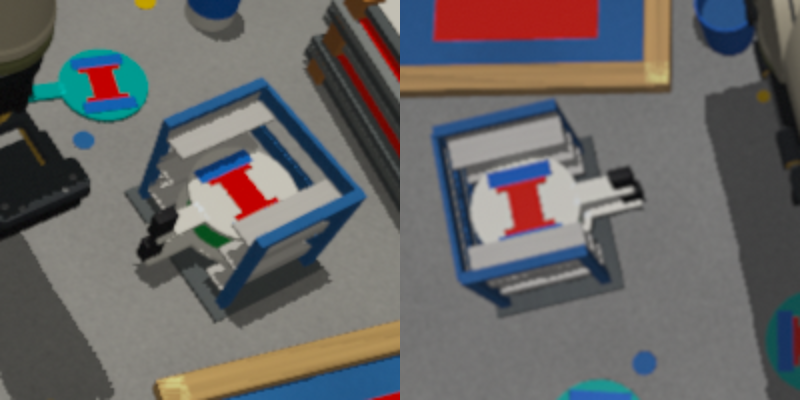

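The disc lies flat in the middle slot. Its centre is within about 2 mm of home, the handle (top crop (622,185)) points straight out, and the gripper is clear.

```bash
python3 -c "
from bench import ticket
print(ticket.close_job())"
```

```text
the job is handed in; nothing more can be done
None
```

The red-and-blue disc is in the middle slot, flat and about 2 mm from home with its handle straight out the front; I let go, left the green-and-yellow disc alone, and handed the job in at about 11 s (no verdict was shown).

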